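Clear the filler's catch tray: re-weigh the fallen jar, tote both

ROBOT

A 7-joint arm with a two-finger parallel gripper is mounted at the origin on the work surface. World frame = base frame: x ahead of the robot, y to its left, z up, the work surface at z = 0. Lengths are in m, angles in rad, forces in N, time in s.
With the tool pointing down it reaches from about 0.4 to 0.85 m from the base axis. Payload 10.4 kg.
Tool frame: the origin (TCP) lies at the very end of the fingers, on their centre line; the grasp point (between the pads) lies 19 mm behind it; z points along the fingers, y is the line along which they close (so a half turn about z gives the same grasp; the last joint's range is limited). The gripper opens to 87 mm and grips with 3 to 60 N. Pads are 19 mm wide; open, the fingers measure 117 mm over their backs; the gripper's body (75 mm by 190 mm) begins 51 mm behind the grasp point.
Start: joints at [-1.134, 0.332, -0.065, 1.46, 0.022, 1.35, -0.088], TCP at [0.277, 0.56, 0.223] pointing down, gripper open.
Joint ranges: [-2.6, 2.6], [-0.5, 2.12], [-1.47, 1.34], [0.16, 2.42], [-1.27, 4.41], [0.06, 2.06], [-2.6, 2.6]. Speed limits (rad/s): [2.22, 2.22, 2.79, 2.79, 3.14, 3.14, 3.14].

INTERFACE

Orientations are given as a unit quaternion [x, y, z, w].
In Python, from bench import status, camera, order gives the robot as it stands.
- The arm moves only by the tool jog_arm, never from a script. Its argument "plan" is a list of rows, each a list of 7 numbers: the turn, a rotation vector about the tool's x, y, z in rad, then the shift along the tool's x, y, z in mm, then the opening, from -1 (shut) to 1 (fully open). A call has 1 to 12 rows; each row is the pose to reach, as a shift and turn from the pose commanded when the call began, along the tool's axes at that moment; what a row does not reach only later rows make up. A row lasts 1/10 s, in which the tool goes at most 50 mm and 8.59 degrees, less where a joint would pass 70% of its speed; a pose out of reach is approached as far as the arm can. A call with a gripper value outside its range is refused whole. The fingers move at their own pace and stop on an object; "squeeze" is the grip in N (left out, the last holds). Time passes only in rows, so rows that repeat a pose let the fingers close. It gives the time, the measured TCP pose, the force, the opening and the grip force at its end, in the units of the state.
- status.read_state(): the state, without advancing time (a new reading comes with each control period).
- camera(name): name is "scene" or "top"; returns a dict with "image" (384x512x3 uint8, red, green, blue), "z_map" (384x512 float32, m along the optical axis (not along the pixel's ray), 0 where there is no reading), "fx", "fy", "cx", "cy" (pixels), "world_from_camera" (4x4, takes a point from camera to world coordinates). Camera axes: x right, y down, z forward; pixel columns grow to the right and rows downward; lengths in m; the calibration is good to about 2 mm. A picture is of the moment at which its call begins.
- order.close_job(): hands the job in; it is judged then, once.
The state is a dict: "time": time; "joint_positions": joint angles; "joint_vel": joint speeds; "joint_torque": joint torques, N m; "ee_pos": TCP position; "eef_rot": TCP orientation; "ft_force": force on the tool from outside, world axes, zero at the start; "torque": the same for the moment, N m; "width": finger opening in m; "grip_force": force on a finger pad.
Only numpy, scipy, OpenCV 4.12 (cv2) and the standard library are available. Lean on these libraries where they do the work, as an engineer would, in place of code of your own. Each camera call takes 0.05 s, during which the arm holds its last target. There are 200 camera calls.

TASK

Collect the two jars of fixings from the filling machine's catch tray into the blue tote, beside the two already in it, so that all four stand upright on its floor. The jar that has fallen over must be checked on the way: stand it upright on the bench scale, let go of it for a moment so that it is weighed, and only then take it again and lower it into the tote. Set the jars down gently, and do not knock over the stocked jars or disturb the tape roll and the carton.

Things in the scene. Friction and masses are not known exactly. Their poses are not given: they have to be found in the camera images.
- jar_fallen: The jar that lies on its side in the catch tray, its cap pointing roughly to the robot's right (-y). White plastic jar, 130 mm tall: square body 60 x 60 x 98 mm, short neck, black screw cap 48 mm across, 26 mm tall; 0.3 kg, rigid. Origin on the axis at mid height; +z points from base (65 mm below) to cap (cap centre 52 mm, cap top 65 mm above); x, y square to the side faces.
- jar_standing: An identical jar that stands upright in the catch tray, about 150 mm nearer to or farther from the robot than the fallen one. Same sizes and axes as jar_fallen.
- machine: Filling machine with metal catch tray, fixed. Origin: centre of the tray's underside, on the bench. Tray floor 6 mm up, 370 (x) by 260 mm (y), lip 18 mm above the bench on the -x, +x, -y sides. On the +y side a chute 200 mm wide starts 130 mm from the origin, 25 mm above the bench, climbing at 16 degrees to the tall housing, whose face is 560 mm from the origin along +y.
- scale: Low bench scale with a square steel weighing plate, fixed. Origin at the centre of its underside on the bench. Base 170 x 150 mm; on its -x side a display head 45 mm deep and 37 mm high.
- scale_plate (a point): Centre of the top of the scale's weighing plate, 40 mm above the bench; the flat plate is 150 x 150 mm, rigid, sides along the point's x and y.
- tote: Blue open-topped tote, fixed on the bench. Origin at the centre of its underside. Inside 190 mm (x) by 270 mm (y), walls 5 mm thick, floor 5 mm above the origin, rim 150 mm above the origin. The half towards its +y is empty; the stocked jars stand about 95 mm from the origin on the -y side.
- stocked_a: Jar like the others, already standing in the tote, -x side. To be left standing there.
- stocked_b: Jar like the others, already standing in the tote, +x side. To be left standing there.
- tape_roll: Bystander: cardboard-brown tape roll lying flat, 100 mm across, 48 mm high, hole 76 mm, beyond the scale. Origin at the centre of its underside.
- carton: Bystander: small cardboard carton 90 x 70 x 60 mm high, beyond the scale. Origin at the centre of its underside.

How it is judged:
On the way:
1. the fallen jar stands upright on the scale's plate, let go and at rest, for half a second (angle between jar_fallen's own z axis and vertical below 0.1 rad and x of jar_fallen in the frame of scale_plate between -0.075 and 0.075 m and y of jar_fallen in the frame of scale_plate between -0.075 and 0.075 m and z of jar_fallen in the frame of scale_plate between 0.06 and 0.07 m and linear speed of jar_fallen below 0.02 m/s and contact force between each of the arm, the fingers and jar_fallen below 0.1 N and contact force between jar_fallen and scale above 0.5 N), for 0.5 s.
At the end, for the whole second after the job is handed in: All four jars are inside the tote, upright within 7 degrees and standing on its floor (origin less than 78 mm above the tote's underside), at rest; the tape roll and the carton are within 30 mm of where they were (x of jar_fallen in the frame of tote between -0.095 and 0.095 m and y of jar_fallen in the frame of tote between -0.135 and 0.135 m and z of each of jar_fallen, jar_standing, stocked_a, stocked_b in the frame of tote below 0.078 m and angle between each of jar_fallen, jar_standing, stocked_a, stocked_b's own z axis and vertical below 0.12 rad and linear speed of each of jar_fallen, jar_standing, stocked_a, stocked_b below 0.02 m/s and x of jar_standing in the frame of tote between -0.095 and 0.095 m and y of jar_standing in the frame of tote between -0.135 and 0.135 m and x of stocked_a in the frame of tote between -0.095 and 0.095 m and y of stocked_a in the frame of tote between -0.135 and 0.135 m and x of stocked_b in the frame of tote between -0.095 and 0.095 m and y of stocked_b in the frame of tote between -0.135 and 0.135 m and distance of each of tape_roll, carton from where it was at the start of the episode below 0.03 m); the robot touches nothing.
It fails at once if a stocked jar is knocked over (tilted more than 30 degrees) (angle between any of stocked_a, stocked_b's own z axis and vertical above 0.52 rad).
It fails at once if a jar is let fall: it moves faster than 0.6 m/s with the fingers off it (a fall of about 20 mm) ((linear speed of jar_fallen above 0.6 m/s and contact force between the fingers and jar_fallen below 0.1 N) or (linear speed of jar_standing above 0.6 m/s and contact force between the fingers and jar_standing below 0.1 N)).
It fails at once if a jar is slammed onto the scale or the tote (contact force above 150 N) (contact force between any of jar_fallen, jar_standing and tote above 150 N or contact force between any of jar_fallen, jar_standing and scale above 150 N).
It fails at once if the tape roll or the carton is pushed more than 30 mm (distance of any of tape_roll, carton from where it was at the start of the episode above 0.03 m).
It also fails if it takes over 72 s, if anything falls off the work surface, if the arm or the gripper's body presses on something with over 40 N, if the wrist force passes 120 N, or if a joint passes its speed limit or range.

## Working session

There is one attempt and no reset: what is moved stays moved. The work goes in short steps, Python scripts to look and compute and a tool call to move; the robot and the scene stay as the last step left them, time stands still between calls to the robot, and variables do not carry over. Pictures are saved under pics/ and viewed, at most 10 in all, crops included, and the job is handed in when it is done.

Besides the shell and the picture viewer there is one more tool, called after "Request:" as name([rows], argument=value, ...), one row to a line, values as JSON. jog_arm: Moves the arm, as the interface text tells. Its arguments: {"type":"object","properties":{"plan":{"type":"array"},"squeeze":{"type":"number"}},"required":["plan"]}

```bash
ls; mkdir -p pics
cat > h.py <<'E'
import numpy as np, cv2
from scipy.spatial.transform import Rotation as R
from bench import status, camera, order
def cloud(c):
    z=c["z_map"]; v,u=np.indices(z.shape)
    p=np.stack([(u-c["cx"])/c["fx"]*z,(v-c["cy"])/c["fy"]*z,z],-1)
    T=np.array(c["world_from_camera"]); w=p@T[:3,:3].T+T[:3,3]; w[z==0]=np.nan
    return w
def grab(n,f):
    c=camera(n); cv2.imwrite(f"pics/{f}.png",cv2.resize(c["image"][:,:,::-1],(800,600)) if 0 else c["image"][:,:,::-1]); w=cloud(c); np.save(f"pics/{f}.npy",w); return c,w
E
python3 - <<'E'
from h import *
for n in("scene","top"):
    c,w=grab(n,n+"0"); print(n,np.round(c["world_from_camera"],3).tolist(),c["fx"])
s=status.read_state(); print(s)
E
```

```text
pics
scene [[0.028, 0.799, -0.6, 1.252], [1.0, -0.02, 0.02, -0.072], [0.004, -0.601, -0.8, 0.936], [0.0, 0.0, 0.0, 1.0]] 373.5800568276835
top [[0.01, -0.983, 0.181, 0.391], [-1.0, -0.005, 0.028, -0.064], [-0.026, -0.181, -0.983, 1.222], [0.0, 0.0, 0.0, 1.0]] 398.22634572814553
{'time': 0.1, 'joint_positions': array([-1.13360631,  0.33279958, -0.06469559,  1.46084497,  0.02160225,
        1.34993265, -0.08851111]), 'joint_vel': array([ 2.59601946e-04, -8.15204973e-04, -8.63688281e-05, -2.21063418e-03,
        1.35396858e-03, -2.02579827e-03, -2.08813235e-04]), 'joint_torque': array([ 9.46139517e-04, -6.24547148e+01,  2.42370134e-02, -3.90718138e+01,
       -6.13460178e-02,  3.64597770e-02,  8.96815141e-05]), 'ee_pos': array([0.27720028, 0.5597714 , 0.22184509]), 'eef_rot': array([ 2.27873216e-01,  9.73690599e-01, -6.34013291e-04, -1.15967032e-04]), 'ft_force': array([0.14203415, 0.25555036, 0.75123624]), 'torque': array([ 0.00593253,  0.06463813, -0.03550063]), 'grip_force': 0.0, 'width': 0.0867629440785151}
```

View pics/scene0.png

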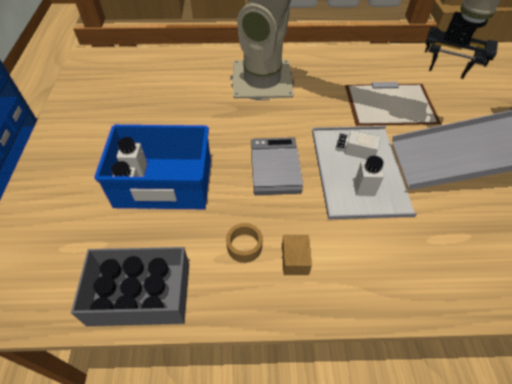

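View pics/top0.png

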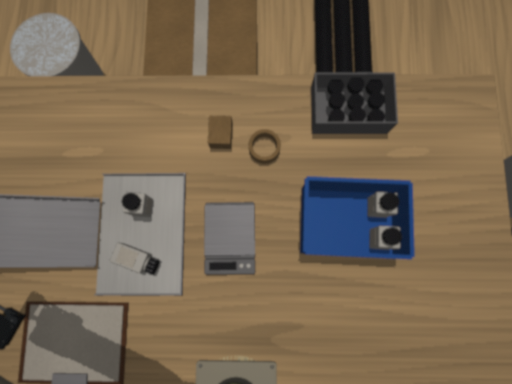

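The scene view shows the fallen jar at about (360,143), cap left, and the standing one at (369,175). In the top view these are (135,258) and (133,205). The scale plate is at (230,232), the tote at (357,218) with stocked caps at (390,203) and (390,237), the tape at (264,147) and the carton at (220,132).

Run:
```python
from h import *
for n,boxes in {"top0":dict(fallen=(100,235,165,280,.03,.09),standcap=(115,185,155,220,.12,.15),scale=(200,198,260,280,.03,.06),tote=(295,170,420,265,.143,.16),caps=(360,185,405,250,.12,.142),cap_a=(375,222,405,252,.12,.142),cap_b=(375,188,405,217,.12,.142),tape=(240,120,290,170,.03,.06),carton=(200,105,240,155,.05,.08),tray=(90,170,190,300,.003,.025)),
 "scene0":dict(fallen=(325,128,385,162,.03,.09),standcap=(350,150,390,180,.12,.15),scale=(245,130,310,200,.03,.06),tote=(90,115,220,215,.143,.16),cap_a=(112,132,140,158,.125,.142),cap_b=(105,158,135,180,.125,.142))}.items():
    w=np.load(f"pics/{n}.npy")
    for k,(u0,v0,u1,v1,a,b) in boxes.items():
        p=w[v0:v1,u0:u1].reshape(-1,3); p=p[(p[:,2]>a)&(p[:,2]<b)]
        if len(p)<4: print(n,k,len(p)); continue
        r=cv2.minAreaRect(p[:,:2].astype(np.float32))
        print(n,k,len(p),"mean",p.mean(0).round(3),"z%",np.percentile(p[:,2],[5,50,95]).round(3),"min",p.min(0)[:2].round(3),"max",p.max(0)[:2].round(3),"rect",np.round(r[0],3),np.round(r[1],3),round(r[2],1))
# fallen top face only
for n,b in (("top0",(100,235,165,280)),("scene0",(325,128,385,162))):
    w=np.load(f"pics/{n}.npy");p=w[b[1]:b[3],b[0]:b[2]].reshape(-1,3)
    for lo,hi in((.062,.07),(.054,.062)):
        q=p[(p[:,2]>lo)&(p[:,2]<hi)]
        if len(q)>5:
            r=cv2.minAreaRect(q[:,:2].astype(np.float32));print(n,lo,len(q),q.mean(0).round(4),r)
im=cv2.imread("pics/top0.png")[170:300,85:185];im2=cv2.imread("pics/scene0.png")[120:210,310:420]
cv2.imwrite("pics/crop.png",np.hstack([cv2.resize(im,(400,520),interpolation=3)[:450],cv2.resize(im2,(400,327),interpolation=3) if 0 else cv2.copyMakeBorder(cv2.resize(im2,(400,327),interpolation=3),0,123,0,0,0)]))
```

```text
top0 fallen 957 mean [0.403 0.296 0.062] z% [0.044 0.065 0.069] min [0.359 0.229] max [0.451 0.366] rect [0.402 0.297] [0.13 0.06] 70.0
top0 standcap 255 mean [0.561 0.293 0.135] z% [0.125 0.136 0.139] min [0.539 0.271] max [0.586 0.32 ] rect [0.562 0.295] [0.046 0.048] 11.0
top0 scale 3362 mean [0.467 0.022 0.039] z% [0.034 0.04  0.044] min [ 0.364 -0.052] max [0.575 0.099] rect [0.47  0.023] [0.211 0.15 ] 0.6
top0 tote 1624 mean [ 0.52  -0.337  0.15 ] z% [0.146 0.151 0.154] min [ 0.41  -0.481] max [ 0.63  -0.183] rect [ 0.52  -0.332] [0.293 0.213] 87.9
top0 caps 571 mean [ 0.52  -0.424  0.135] z% [0.124 0.135 0.139] min [ 0.447 -0.47 ] max [ 0.612 -0.4  ] rect [ 0.532 -0.426] [0.063 0.168] 81.2
top0 cap_a 280 mean [ 0.47  -0.424  0.135] z% [0.127 0.136 0.139] min [ 0.447 -0.449] max [ 0.493 -0.402] rect [ 0.47  -0.425] [0.047 0.047] 82.8
top0 cap_b 271 mean [ 0.565 -0.423  0.135] z% [0.125 0.136 0.139] min [ 0.542 -0.468] max [ 0.594 -0.4  ] rect [ 0.567 -0.436] [0.047 0.071] 6.1
top0 tape 422 mean [ 0.752 -0.081  0.046] z% [0.034 0.047 0.052] min [ 0.702 -0.129] max [ 0.801 -0.031
[... 1064 characters left out ...]
 -0.429  0.133] z% [0.127 0.134 0.137] min [ 0.525 -0.471] max [ 0.593 -0.401] rect [ 0.562 -0.44 ] [0.079 0.05 ] 69.7
top0 0.062 654 [0.4072 0.3106 0.066 ] ((0.4030263125896454, 0.299678772687912), (0.12326207756996155, 0.06004662811756134), 69.93978881835938)
top0 0.054 156 [0.3914 0.2662 0.0584] ((0.40166541934013367, 0.29662203788757324), (0.1293422132730484, 0.060435809195041656), 69.99488830566406)
scene0 0.062 385 [0.4116 0.311  0.0652] ((0.4099028706550598, 0.3112046718597412), (0.09682516753673553, 0.06336866319179535), 70.06407165527344)
scene0 0.054 127 [0.4121 0.2777 0.0579] ((0.40543049573898315, 0.2952251434326172), (0.12760697305202484, 0.06263019889593124), 70.59297180175781)
```

View pics/crop.png

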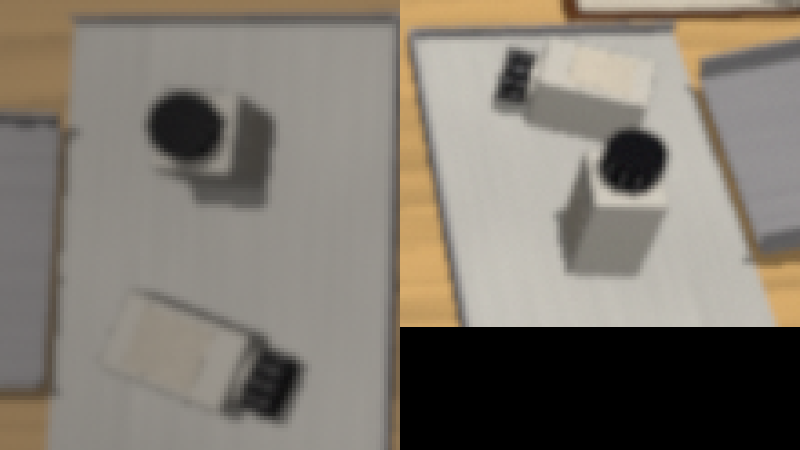

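Crop: the fallen jar lies with its cap pointing to -x and -y, axis about 20° off -y, centre (0.403, 0.297). The standing jar's cap is at (0.564, 0.294). The sizes and heights match the given ones. I'll move the standing jar first, gripping it by the cap.

```bash
cat >> h.py <<'E'
def go(pos,q=None):
    s=status.read_state(); r=R.from_quat(s["eef_rot"]); d=r.inv().apply(np.array(pos)-s["ee_pos"])*1000
    t=np.zeros(3) if q is None else (r.inv()*q).as_rotvec()
    print("t",round(s["time"],2),"at",s["ee_pos"].round(4),"axes",r.as_matrix().round(3).tolist(),"\n turn",t.round(3),"shift",d.round(1),"F",s["ft_force"].round(1),"w",round(s["width"],4),"q",s["joint_positions"].round(2))
E
python3 -c "
from h import *
go([.564,.294,.2218]);go([.564,.294,.109])"
```

```text
t 0.1 at [0.2772 0.5598 0.2218] axes [[-0.896, 0.444, -0.001], [0.444, 0.896, -0.001], [-0.0, -0.001, -1.0]] 
 turn [0. 0. 0.] shift [-3.750e+02 -1.109e+02  2.000e-01] F [0.1 0.3 0.8] w 0.0868 q [-1.13  0.33 -0.06  1.46  0.02  1.35 -0.09]
t 0.1 at [0.2772 0.5598 0.2218] axes [[-0.896, 0.444, -0.001], [0.444, 0.896, -0.001], [-0.0, -0.001, -1.0]] 
 turn [0. 0. 0.] shift [-374.9 -110.8  113. ] F [0.1 0.3 0.8] w 0.0868 q [-1.13  0.33 -0.06  1.46  0.02  1.35 -0.09]
```

Request:
jog_arm([
  [0, 0, 0, -94, -28, 0, 1],
  [0, 0, 0, -188, -56, 0, 1],
  [0, 0, 0, -282, -83, 0, 1],
  [0, 0, 0, -282, -83, 0, 1],
  [0, 0, 0, -375, -111, 0, 1],
  [0, 0, 0, -375, -111, 0, 1],
  [0, 0, 0, -375, -111, 0, 1],
  [0, 0, 0, -375, -111, 0, 1],
  [0, 0, 0, -375, -111, 0, 1],
  [0, 0, 0, -375, -111, 0, 1],
])

```text
time: 1.1
ee_pos: [0.5645, 0.2933, 0.2219]
eef_rot: [0.229, 0.973, -0.0, -0.0]
ft_force: [-0.4, 1.2, -1.0]
width: 0.0873
grip_force: 0.0
```

```bash
python3 -c "
from h import *
go([.564,.294,.109])"
```

```text
t 1.1 at [0.5645 0.2933 0.2219] axes [[-0.895, 0.446, -0.001], [0.446, 0.895, -0.0], [0.001, -0.001, -1.0]] 
 turn [0. 0. 0.] shift [  0.6   0.5 112.9] F [-0.4  1.2 -1. ] w 0.0873 q [-0.66  0.35  0.14  1.44 -0.05  1.35  0.59]
```

Accurate tracking. Descend and grip.

Request:
jog_arm([
  [0, 0, 0, 0, 0, 45, 1],
  [0, 0, 0, 0, 0, 85, 1],
  [0, 0, 0, 0, 0, 113, 1],
  [0, 0, 0, 0, 0, 113, 1],
  [0, 0, 0, 0, 0, 113, 1],
  [0, 0, 0, 0, 0, 113, -1],
  [0, 0, 0, 0, 0, 113, -1],
  [0, 0, 0, 0, 0, 113, -1],
  [0, 0, 0, 0, 0, 113, -1],
  [0, 0, 0, 0, 0, 113, -1],
  [0, 0, 0, 0, 0, 113, -1],
], squeeze=30)

```text
time: 2.2
ee_pos: [0.5642, 0.2943, 0.1097]
eef_rot: [0.228, 0.974, 0.0, 0.0]
ft_force: [0.2, 1.2, 0.9]
width: 0.0472
grip_force: 30.1
```

Request:
jog_arm([
  [0, 0, 0, 0, 0, -25, -1],
  [0, 0, 0, 0, 0, -60, -1],
  [0, 0, 0, 0, 0, -100, -1],
  [0, 0, 0, 0, 0, -140, -1],
  [0, 0, 0, 0, 0, -170, -1],
  [0, 0, 0, -10, -20, -185, -1],
  [0, 0, 0, -28, -56, -185, -1],
  [0, 0, 0, -46, -92, -185, -1],
  [0, 0, 0, -64, -128, -185, -1],
  [0, 0, 0, -82, -164, -185, -1],
  [0, 0, 0, -100, -200, -185, -1],
  [0, 0, 0, -118, -236, -185, -1],
])

```text
time: 3.4
ee_pos: [0.5646, 0.0287, 0.2941]
eef_rot: [0.228, 0.974, -0.0, -0.0]
ft_force: [1.7, -0.7, -2.8]
width: 0.0472
grip_force: 30.0
```

```bash
python3 -c "
from h import *
go([.567,-.265,.294])"
```

```text
t 3.4 at [0.5646 0.0287 0.2941] axes [[-0.896, 0.444, -0.001], [0.444, 0.896, 0.0], [0.001, -0.0, -1.0]] 
 turn [0. 0. 0.] shift [-1.325e+02 -2.621e+02  1.000e-01] F [ 1.7 -0.7 -2.8] w 0.0472 q [-0.38  0.17  0.29  1.52 -0.05  1.46  1.02]
```

Request:
jog_arm([
  [0, 0, 0, -18, -36, 0, -1],
  [0, 0, 0, -36, -72, 0, -1],
  [0, 0, 0, -54, -108, 0, -1],
  [0, 0, 0, -72, -144, 0, -1],
  [0, 0, 0, -90, -180, 0, -1],
  [0, 0, 0, -108, -215, 0, -1],
  [0, 0, 0, -122, -243, 0, -1],
  [0, 0, 0, -130, -258, 0, -1],
  [0, 0, 0, -132, -262, 0, -1],
  [0, 0, 0, -132, -262, 0, -1],
  [0, 0, 0, -132, -262, 0, -1],
])

```text
time: 4.5
ee_pos: [0.5676, -0.2613, 0.2942]
eef_rot: [0.227, 0.974, 0.0, -0.0]
ft_force: [0.5, -0.1, -2.5]
width: 0.0474
grip_force: 30.0
```

Run:
```python
from h import *
c,w=grab("scene","held")
cv2.imwrite("pics/held_c.png",cv2.resize(c["image"][80:230,60:260,::-1],(800,600)))
go([.567,-.265,.113])
```

```text
t 4.55 at [ 0.5676 -0.2612  0.2944] axes [[-0.897, 0.442, -0.0], [0.442, 0.897, 0.001], [0.0, 0.001, -1.0]] 
 turn [0. 0. 0.] shift [ -1.2  -3.9 181.4] F [ 0.2  1.1 -3.1] w 0.0477 q [-0.01  0.32  0.48  1.37 -0.15  1.49  1.58]
```

View pics/held_c.png

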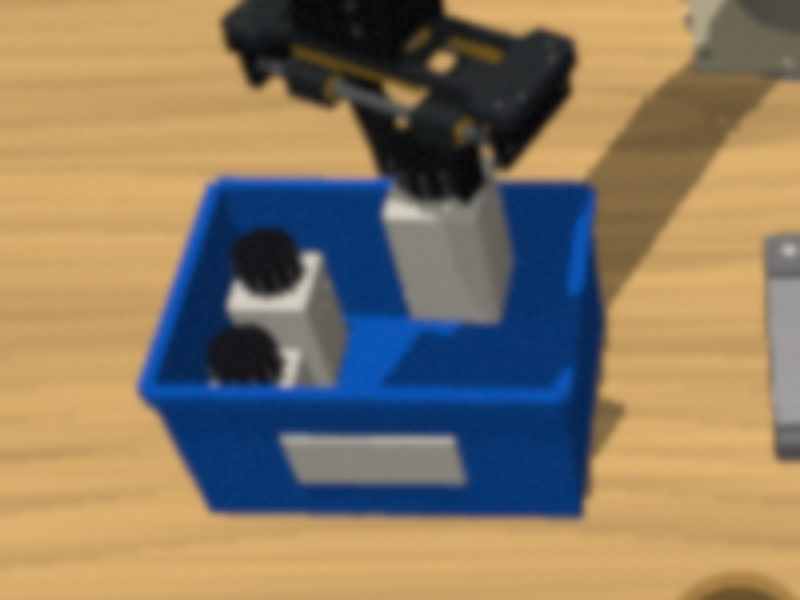

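The jar hangs upright over the empty half, at about (445,260) in the crop. I'll lower it.

Request:
jog_arm([
  [0, 0, 0, -1, -3, 20, -1],
  [0, 0, 0, -1, -3, 50, -1],
  [0, 0, 0, -1, -3, 80, -1],
  [0, 0, 0, -1, -3, 110, -1],
  [0, 0, 0, -1, -3, 140, -1],
  [0, 0, 0, -1, -3, 160, -1],
  [0, 0, 0, -1, -3, 172, -1],
  [0, 0, 0, -1, -3, 178, -1],
  [0, 0, 0, -1, -3, 180, -1],
  [0, 0, 0, -1, -3, 182, -1],
  [0, 0, 0, -1, -3, 183, -1],
  [0, 0, 0, -1, -3, 184, -1],
])

```text
time: 5.75
ee_pos: [0.5671, -0.2662, 0.1111]
eef_rot: [0.228, 0.974, 0.0, 0.001]
ft_force: [-0.2, -0.7, -2.3]
width: 0.0473
grip_force: 30.0
```

Request:
jog_arm([
  [0, 0, 0, 0, 0, 1, -1],
  [0, 0, 0, 0, 0, 2, -1],
  [0, 0, 0, 0, 0, 2.5, -1],
  [0, 0, 0, 0, 0, 3, -1],
  [0, 0, 0, 0, 0, 3, -1],
])

```text
time: 6.25
ee_pos: [0.5672, -0.2663, 0.1087]
eef_rot: [0.228, 0.974, 0.0, 0.001]
ft_force: [-2.5, 1.9, 6.1]
width: 0.0473
grip_force: 30.0
```

Touching the floor at 6 N. I'll release and rise.

Request:
jog_arm([
  [0, 0, 0, 0, 0, 2, -0.4],
  [0, 0, 0, 0, 0, 2, 0.4],
  [0, 0, 0, 0, 0, 2, 0.5],
  [0, 0, 0, 0, 0, 2, 0.5],
  [0, 0, 0, 0, 0, 2, 0.5],
  [0, 0, 0, 0, 0, -15, 0.5],
  [0, 0, 0, 0, 0, -55, 0.5],
  [0, 0, 0, 0, 0, -95, 0.6],
  [0, 0, 0, 10, 20, -135, 1],
  [0, 0, 0, 25, 50, -165, 1],
  [0, 0, 0, 45, 90, -175, 1],
  [0, 0, 0, 65, 130, -175, 1],
])

```text
time: 7.45
ee_pos: [0.5667, -0.12, 0.2847]
eef_rot: [0.229, 0.974, 0.0, 0.002]
ft_force: [0.8, 0.5, -0.1]
width: 0.0857
grip_force: 0.0
```

```bash
cat >> h.py <<'E'
import pickle
def log():
    s=status.read_state(); 
    with open("log.pkl","ab") as f: pickle.dump((s["joint_positions"],s["ee_pos"],s["eef_rot"]),f)
E
python3 - <<'E'
from h import *
log()
c,w=grab("scene","rel")
b=w[135:185,130:205].reshape(-1,3);
p=b[(b[:,2]>.12)&(b[:,2]<.145)];r=cv2.minAreaRect(p[:,:2].astype(np.float32));print(len(p),p.mean(0),r)
go([.40,.05,.285])
E
```

```text
533 [ 0.586294   -0.28880844  0.13300093] ((0.5432164072990417, -0.29845109581947327), (0.204038605093956, 0.21283940970897675), 7.393641948699951)
t 7.5 at [ 0.5674 -0.1103  0.2834] axes [[-0.9, 0.436, 0.002], [0.436, 0.9, 0.004], [0.0, 0.004, -1.0]] 
 turn [0. 0. 0.] shift [220.6  71.2  -1.2] F [ 3.3  6.5 -0.3] w 0.0863 q [-0.22  0.2   0.4   1.52 -0.08  1.44  1.3 ]
```

Request:
jog_arm([
  [0, 0, 0.14, 25, 22, 0, 1],
  [0, 0, 0.28, 55, 48, 0, 1],
  [0, 0, 0.42, 85, 74, 0, 1],
  [0, 0, 0.56, 115, 100, 0, 1],
  [0, 0, 0.7, 145, 126, 0, 1],
  [0, 0, 0.84, 175, 152, 0, 1],
  [0, 0, 0.98, 205, 178, 0, 1],
  [0, 0, 1.12, 235, 204, 0, 1],
  [0, 0, 1.26, 265, 230, 0, 1],
  [0, 0, 1.4, 295, 256, 0, 1],
  [0, 0, 1.46, 320, 278, 0, 1],
  [0, 0, 1.46, 320, 278, 0, 1],
])

```text
time: 8.7
ee_pos: [0.4001, 0.2749, 0.2821]
eef_rot: [0.818, 0.575, -0.0, -0.001]
ft_force: [-0.5, -0.0, 0.6]
width: 0.0869
grip_force: 0.0
```

Run:
```python
from h import *
log()
go([.40,.28,.285])
```

```text
t 8.7 at [0.4001 0.2749 0.2821] axes [[0.338, 0.941, -0.001], [0.941, -0.338, 0.001], [0.0, -0.001, -1.0]] 
 turn [0. 0. 0.] shift [ 4.8 -1.8 -2.9] F [-0.5 -0.   0.6] w 0.0869 q [-0.72 -0.    0.02  1.72 -0.    1.42 -1.04]
```

Request:
jog_arm([
  [0, 0.15, 0, 0, 0, 0, 1],
  [0, 0.3, 0, 0, 0, 0, 1],
  [0, 0.45, 0, 0, 0, 0, 1],
  [0, 0.6, 0, 0, 0, 0, 1],
  [0, 0.6, 0, 0, 0, 0, 1],
])

```text
time: 9.2
ee_pos: [0.402, 0.2666, 0.28]
eef_rot: [0.784, 0.546, 0.243, -0.171]
ft_force: [0.4, 0.6, -0.6]
width: 0.0874
grip_force: 0.0
```

Run:
```python
from h import *
log()
go([.40,.28,.285])
```

```text
t 9.2 at [0.402  0.2666 0.28  ] axes [[0.287, 0.938, 0.194], [0.772, -0.346, 0.533], [0.567, -0.003, -0.824]] 
 turn [0. 0. 0.] shift [12.7 -6.5  2.6] F [ 0.4  0.6 -0.6] w 0.0874 q [-0.66 -0.34  0.23  2.13 -0.43  0.95 -0.59]
```

Request:
jog_arm([
  [0, -0.15, 0, 0, 0, 0, 1],
  [0, -0.3, 0, 0, 0, 0, 1],
  [0, -0.45, 0, 0, 0, 0, 1],
  [0, -0.6, 0, 0, 0, 0, 1],
  [0, -0.75, 0, 0, 0, 0, 1],
  [0, -0.9, 0, 0, 0, 0, 1],
  [0, -1.05, 0, 0, 0, 0, 1],
  [0, -1.2, 0, 0, 0, 0, 1],
  [0, -1.2, 0, 0, 0, 0, 1],
])

```text
time: 10.1
ee_pos: [0.4022, 0.2726, 0.2776]
eef_rot: [0.779, 0.549, -0.248, 0.172]
ft_force: [-1.2, -0.0, -1.4]
width: 0.0872
grip_force: 0.0
```

Run:
```python
from h import *
import itertools
log()
go([.40,.28,.285])
D=[([-1.134,.332,-.065,1.46,.022,1.35,-.088],[.2772,.5598,.2218],[.2279,.9737,-.0006,-.0001]),
([-.66,.35,.14,1.44,-.05,1.35,.59],[.5645,.2933,.2219],[.229,.973,0,0]),([-.01,.32,.48,1.37,-.15,1.49,1.58],[.5676,-.2612,.2944],[.227,.974,0,0])]
f=open("log.pkl","rb")
try:
    while 1: D.append(pickle.load(f))
except EOFError: pass
ax="zyzyzyz"; best=[]
for s in itertools.product([1,-1],repeat=7):
    if s[1]<0: continue
    C=[]
    for q,p,o in D:
        r=R.identity()
        for a,si,qi in zip(ax,s,q): r=r*R.from_rotvec(np.eye(3)["xyz".index(a)]*si*qi)
        C.append((r.inv()*R.from_quat(o)))
    C=R.concatenate(C); m=C.mean(); best.append(((m.inv()*C).magnitude().max(),s,m.as_rotvec().round(3)))
best.sort(key=lambda b:b[0]); print(*best[:4],sep="\n")
s=best[0][1]; A=[];B=[]
for q,p,o in D:
    r=R.identity(); row=[]
    for i,(a,si,qi) in enumerate(zip(ax,s,q)):
        r=r*R.from_rotvec(np.eye(3)["xyz".index(a)]*si*qi); M=r.as_matrix()
        if i in(1,3,5): row+=[M[:,0],M[:,2]]
    row+=[np.array([0,0,1.])]
    A.append(np.stack(row,1));B.append(p)
A=np.vstack(A);B=np.hstack(B);x,res,rk,sv=np.linalg.lstsq(A,B,rcond=1e-3)
print("v2x,v2z,v4x,v4z,v6x,v6z,h",x.round(3),rk,sv.round(2),"err",np.abs(A@x-B).max())
```

```text
t 10.1 at [0.4022 0.2726 0.2776] axes [[0.274, 0.941, -0.198], [0.77, -0.338, -0.541], [-0.576, -0.004, -0.817]] 
 turn [0. 0. 0.] shift [ 0.8 -4.6 -9.7] F [-1.2 -0.  -1.4] w 0.0872 q [-0.81  0.42 -0.05  1.37  0.24  1.93 -1.18]
(np.float64(0.00606760103167185), (-1, 1, -1, 1, -1, 1, -1), array([1.000e-03, 1.000e-03, 1.572e+00]))
(np.float64(0.5389123362044135), (-1, 1, -1, -1, 1, -1, -1), array([ 0.014, -0.322,  1.626]))
(np.float64(0.6542050384754199), (-1, 1, 1, 1, -1, 1, -1), array([0.053, 0.011, 1.887]))
(np.float64(0.7344811325228081), (-1, 1, 1, -1, 1, -1, -1), array([-0.004, -0.367,  1.959]))
v2x,v2z,v4x,v4z,v6x,v6z,h [-0.084  0.455  0.019  0.498 -0.078  0.371  0.278] 7 [5.23 4.5  0.78 0.63 0.5  0.38 0.14] err 0.0453796614571004
```

```bash
cat > fit.py <<'E'
from h import *
S=(-1,1,-1,1,-1,1,-1); ax="zyzyzyz"; C0=R.from_rotvec([0,0,np.pi/2])
USE=[(0,2),(0,1),(1,1),(1,2),(2,0),(3,0),(2,1),(3,2),(4,0),(4,1),(5,0),(5,2)]
def fkA(q):
    r=R.identity(); Ms=[]
    for a,si,qi in zip(ax,S,q):
        r=r*R.from_rotvec(np.eye(3)["xyz".index(a)]*si*qi); Ms.append(r.as_matrix())
    return np.stack([Ms[i][:,k] for i,k in USE],1), r*C0
def fit(lam=0.01):
    D=[]; f=open("log.pkl","rb")
    try:
        while 1: D.append(pickle.load(f))
    except EOFError: pass
    D.append(([-1.13360631,.33279958,-.06469559,1.46084497,.02160225,1.34993265,-.08851111],[.27720028,.5597714,.22184509],0))
    D.append(([-.66,.35,.14,1.44,-.05,1.35,.59],[.5645,.2933,.2219],0));D.append(([-.01,.32,.48,1.37,-.15,1.49,1.58],[.5676,-.2612,.2944],0));D.append(([-.38,.17,.29,1.52,-.05,1.46,1.02],[.5646,.0287,.2941],0))
    wt=[1]*(len(D)-3)+[.3]*3
    A=np.vstack([fkA(d[0])[0]*w for d,w in zip(D,wt)]);B=np.hstack([np.array(d[1])*w for d,w in zip(D,wt)])
    x0=np.zeros(len(USE)); x0[0]=.3;x0[3]=.4;x0[7]=.4;x0[11]=.3
    n=len(USE); x=np.linalg.lstsq(np.vstack([A,lam*np.eye(n)]),np.hstack([B,lam*x0]),rcond=None)[0]
    return x,np.abs(A@x-B).max()
if __name__=="__main__":
    for l in(.003,.01,.03): x,e=fit(l); print(dict(zip(USE,x.round(3))),e)
E
python3 fit.py
```

```text
{(0, 2): np.float64(0.261), (0, 1): np.float64(-0.011), (1, 1): np.float64(-0.011), (1, 2): np.float64(0.449), (2, 0): np.float64(0.0), (3, 0): np.float64(0.003), (2, 1): np.float64(-0.024), (3, 2): np.float64(0.49), (4, 0): np.float64(-0.001), (4, 1): np.float64(-0.0), (5, 0): np.float64(0.0), (5, 2): np.float64(0.352)} 0.0009967757394110932
{(0, 2): np.float64(0.261), (0, 1): np.float64(-0.011), (1, 1): np.float64(-0.011), (1, 2): np.float64(0.449), (2, 0): np.float64(0.001), (3, 0): np.float64(0.003), (2, 1): np.float64(-0.023), (3, 2): np.float64(0.49), (4, 0): np.float64(-0.0), (4, 1): np.float64(-0.001), (5, 0): np.float64(0.0), (5, 2): np.float64(0.352)} 0.0009970212268039652
{(0, 2): np.float64(0.261), (0, 1): np.float64(-0.011), (1, 1): np.float64(-0.011), (1, 2): np.float64(0.447), (2, 0): np.float64(0.002), (3, 0): np.float64(0.002), (2, 1): np.float64(-0.02), (3, 2): np.float64(0.488), (4, 0): np.float64(0.0), (4, 1): np.float64(-0.004), (5, 0): np.float64(-0.001), (5, 2): np.float64(0.351)} 0.0009937285578365124
```

```bash
cat > ik.py <<'E'
from fit import *
from scipy.optimize import least_squares
X,_=fit(); lo=np.array([-2.6,-.5,-1.47,.16,-1.27,.06,-2.6])+.04; hi=np.array([2.6,2.12,1.34,2.42,4.41,2.06,2.6])-.04
def fk(q): A,r=fkA(q); return A@X,r
def ik(pos,rot,seeds,reg=0.0):
    best=(9,None)
    for s in seeds:
        def f(q):
            p,r=fk(q); return np.r_[(p-pos)*3,(rot.inv()*r).as_rotvec(),1e-3*(q-s)]
        o=least_squares(f,np.clip(s,lo+1e-3,hi-1e-3),bounds=(lo,hi),max_nfev=60)
        p,r=fk(o.x); e=np.linalg.norm(p-pos)*3+(rot.inv()*r).magnitude()
        if e<best[0]: best=(e,o.x)
        if e<.01: break
    return best
def rot(a,y):
    y=np.array(y)/np.linalg.norm(y); return R.from_matrix(np.stack([np.cross(y,a),y,a],1))
UP=np.array([0,0,1.]);
E
cat > s.py <<'E'
from ik import *
rng=np.random.default_rng(0)
q0=status.read_state()["joint_positions"]
c=np.array([-.342,-.94,0]); y=np.array([.94,-.342,0]); J=np.array([.403,.297,.036])
for th in (0,15,30,45,60):
    t=np.radians(th); s=.02
    a=-UP*np.cos(t)-c*np.sin(t)
    e,q=ik(J+c*s+a*.019,rot(a,y),[q0]+list(rng.uniform(lo,hi,(3,7))))
    out=[]
    for ps in range(-180,180,30):
        z=R.from_euler("z",ps,degrees=True); c2=z.apply(c); y2=z.apply(y); a2=c2*np.cos(t)-UP*np.sin(t)
        e2,q2=ik(np.array([.485,.022,.105+s+.005])+a2*.019,rot(a2,y2),[q0] +list(rng.uniform(lo,hi,(3,7))))
        if e2<.02: out.append((ps,q2.round(1).tolist()))
    print(th,"grasp err",round(e,3),q.round(2)); [print("   ",*o) for o in out]
E
time python3 s.py
```

```text
0 grasp err 0.0 [-0.56  0.27 -0.16  2.02  0.06  0.85 -1.1 ]
    -180 [0.9, 0.8, -0.4, 2.0, -1.2, 1.5, -2.0]
    -150 [0.2, 0.9, 0.3, 1.7, -1.2, 2.0, -2.0]
    -120 [0.6, 1.2, -0.6, 1.3, -0.5, 2.0, -2.4]
    0 [-0.7, 1.0, 0.2, 1.5, 0.7, 2.0, -1.0]
    30 [-0.9, 0.8, 0.1, 1.9, 1.0, 1.8, -1.1]
    60 [-0.9, 0.7, 0.0, 2.2, 1.4, 1.6, -1.4]
    150 [2.0, 1.6, -1.2, 2.4, -0.5, 0.3, -2.4]
15 grasp err 0.0 [-0.45  0.16 -0.16  2.19 -0.23  0.59 -0.78]
    -150 [0.2, 0.8, 0.3, 1.7, -1.1, 1.9, -2.0]
    -120 [0.2, 0.9, 0.0, 1.4, -0.7, 2.0, -2.1]
    0 [-0.7, 0.8, 0.1, 1.5, 0.6, 1.9, -1.0]
    30 [-0.8, 0.6, 0.0, 1.9, 0.9, 1.6, -1.1]
    60 [-0.8, 0.4, -0.1, 2.3, 1.3, 1.4, -1.2]
30 grasp err 0.0 [ 0.45  0.22 -0.95  2.31 -0.52  0.36 -0.34]
    -150 [0.0, 0.6, 0.4, 1.8, -1.0, 1.7, -2.1]
    -120 [-0.0, 0.8, 0.3, 1.5, -0.7, 1.9, -2.0]
    -90 [0.2, 0.9, -0.2, 1.2, -0.2, 2.0, -2.0]
    -30 [-0.5, 0.8, 0.2, 1.3, 0.3, 2.0, -1.2]
    0 [-0.6, 0.7, 0.1, 1.6, 0.6, 1.7, -1.0]
    30 [-0.7, 0.5, -0.0, 1.9, 0.9, 1.5, -1.0]
    60 [-0.7, 0.2, -0.1, 2.3, 1.2, 1.2, -0.9]
45 grasp err 0.028 [ 0.98  0.67 -1.35  2.
[... 351 characters left out ...]
  30 [-0.6, 0.3, -0.0, 2.0, 0.7, 1.3, -0.8]
    60 [-0.7, 0.1, 0.0, 2.3, 1.0, 1.0, -0.6]
60 grasp err 0.082 [ 1.1   1.02 -1.26  2.38 -0.68  0.14  0.53]
    -150 [-0.3, 0.3, 0.5, 1.9, -0.7, 1.3, -2.4]
    -120 [-0.3, 0.4, 0.5, 1.7, -0.5, 1.5, -2.1]
    -90 [-0.3, 0.5, 0.4, 1.6, -0.3, 1.6, -1.8]
    -60 [-0.3, 0.5, 0.3, 1.6, -0.1, 1.6, -1.5]
    -30 [-0.4, 0.5, 0.2, 1.6, 0.1, 1.5, -1.2]
    0 [-0.5, 0.4, 0.1, 1.8, 0.4, 1.4, -0.9]
    30 [-0.5, 0.2, 0.1, 2.0, 0.5, 1.2, -0.6]
    60 [-0.4, 0.0, -0.1, 2.2, 0.7, 0.9, -0.2]
    90 [-0.6, -0.2, 0.2, 2.3, 0.6, 0.6, 0.4]
    120 [-0.4, -0.2, 0.3, 2.4, 0.1, 0.4, 1.5]
    150 [-1.2, -0.5, 1.2, 2.3, 0.1, 0.6, 2.2]
real	0m7.753s
user	0m8.117s
sys	0m0.057s
```

```bash
cat > g.py <<'E'
from ik import *
c=np.array([-.342,-.94,0]); y=np.array([.94,-.342,0]); J=np.array([.403,.297,.036]); t=np.radians(20); s=.018
a=-UP*np.cos(t)-c*np.sin(t); G=J+c*s+a*.019; Q=rot(a,y)
E
python3 - <<'E'
from g import *
print(G); go(G-a*.11,Q); q=status.read_state()["joint_positions"]
for d in(.11,.0): e,q=ik(G-a*d,Q,[q]); print(e,q.round(2))
E
```

```text
[0.39906645 0.28618848 0.01814584]
t 10.1 at [0.4022 0.2726 0.2776] axes [[0.274, 0.941, -0.198], [0.77, -0.338, -0.541], [-0.576, -0.004, -0.817]] 
 turn [-0.003  0.963  0.005] shift [ 68.7  -7.1 142.5] F [-1.2 -0.  -1.4] w 0.0872 q [-0.81  0.42 -0.05  1.37  0.24  1.93 -1.18]
4.4519750069512027e-05 [-0.66 -0.12  0.15  2.23 -0.29  0.79 -0.68]
1.5214389381540873e-06 [-0.66  0.13  0.1   2.25 -0.46  0.53 -0.54]
```

Request:
jog_arm([
  [0, 0.14, 0, 10, -1, 20, 1],
  [0, 0.28, 0, 20, -2, 40, 1],
  [0, 0.42, 0, 30, -3, 60, 1],
  [0, 0.56, 0, 40, -4, 80, 1],
  [0, 0.7, 0, 50, -5, 100, 1],
  [0, 0.84, 0, 60, -6, 122, 1],
  [0, 0.963, 0.004, 69, -7, 142, 1],
  [0, 0.963, 0.004, 69, -7, 142, 1],
  [0, 0.963, 0.004, 69, -7, 142, 1],
  [0, 0.963, 0.004, 69, -7, 142, 1],
])

```text
time: 11.1
ee_pos: [0.3899, 0.2521, 0.1286]
eef_rot: [0.806, 0.563, 0.15, -0.103]
ft_force: [-0.7, -0.2, 0.6]
width: 0.087
grip_force: 0.0
```

Run:
```python
from g import *
log(); go(G,Q)
```

```text
t 11.1 at [0.3899 0.2521 0.1286] axes [[0.321, 0.939, 0.126], [0.877, -0.345, 0.334], [0.357, 0.003, -0.934]] 
 turn [ 0.004 -0.016 -0.002] shift [ -6.6  -3.6 115.8] F [-0.7 -0.2  0.6] w 0.087 q [-0.56 -0.13  0.06  2.22 -0.32  0.79 -0.65]
```

Request:
jog_arm([
  [0, -0.016, 0, -6, -3, 20, 1],
  [0, -0.016, 0, -6, -3, 45, 1],
  [0, -0.016, 0, -6, -3, 70, 1],
  [0, -0.016, 0, -6, -3, 95, 1],
  [0, -0.016, 0, -6, -3, 110, 1],
  [0, -0.016, 0, -6, -3, 115, 1],
  [0, -0.016, 0, -6, -3, 115, 1],
  [0, -0.016, 0, -6, -3, 115, 1],
])

```text
time: 11.9
ee_pos: [0.3985, 0.2857, 0.0179]
eef_rot: [0.808, 0.564, 0.143, -0.099]
ft_force: [-0.5, -0.1, -0.1]
width: 0.0871
grip_force: 0.0
```

Run:
```python
from g import *
log(); go(G,Q); print(status.read_state()["torque"])
```

```text
t 11.9 at [0.3985 0.2857 0.0179] axes [[0.324, 0.939, 0.119], [0.882, -0.345, 0.32], [0.341, 0.001, -0.94]] 
 turn [ 0.003  0.001 -0.003] shift [0.7 0.3 0. ] F [-0.5 -0.1 -0.1] w 0.0871 q [-0.6   0.12  0.03  2.26 -0.44  0.52 -0.57]
[-0.44179155  0.21250168 -0.05047276]
```

Request:
jog_arm([
  [0, 0, 0, 0, 0, 0, 0.4],
  [0, 0, 0, 0, 0, 0, -1],
  [0, 0, 0, 0, 0, 0, -1],
  [0, 0, 0, 0, 0, 0, -1],
  [0, 0, 0, 0, 0, 0, -1],
  [0, 0, 0, 0, 0, 0, -1],
  [0, 0, 0, 0, 0, 0, -1],
], squeeze=45)

```text
time: 12.6
ee_pos: [0.3975, 0.2851, 0.0169]
eef_rot: [0.808, 0.564, 0.142, -0.099]
ft_force: [-3.2, -2.4, 7.0]
width: 0.0598
grip_force: 44.9
```

```bash
cat > p.py <<'E'
from g import *
# path: lift, then rotate upright with yaw psi, to scale
def scale_pose(psi,clear):
    z=R.from_euler("z",psi,degrees=True); c2=z.apply(c); a2=c2*np.cos(t)-UP*np.sin(t)
    return np.array([.49,.022,.105+s+clear])+a2*.019, rot(a2,z.apply(y))
if __name__=="__main__":
    st=status.read_state(); q=st["joint_positions"]; lift=st["ee_pos"]+[.03,0,.20]
    go(lift); e,q=ik(lift,Q,[q]); print(e,q.round(2)); r0=R.from_quat(st["eef_rot"])
    for psi in(0,15,30,45):
        P,Q2=scale_pose(psi,.1); rv=(r0.inv()*Q2).as_rotvec(); print(psi,rv.round(3)); qq=q
        for f in np.linspace(0.1,1,10):
            e,qn=ik(lift*(1-f)+P*f,r0*R.from_rotvec(rv*f),[qq]); d=np.abs(qn-qq).max(); qq=qn
            if e>.01 or d>.3: print(f,round(e,3),round(d,2),end=";")
        e,qn=ik(scale_pose(psi,0)[0],Q2,[qq]);print(qq.round(2),round(e,3),qn.round(2))
E
python3 p.py
```

```text
t 12.6 at [0.3975 0.2851 0.0169] axes [[0.325, 0.938, 0.117], [0.883, -0.345, 0.319], [0.34, -0.0, -0.94]] 
 turn [0. 0. 0.] shift [  77.8   28.2 -184.6] F [-3.2 -2.4  7. ] w 0.0598 q [-0.6   0.12  0.03  2.26 -0.44  0.52 -0.56]
1.4348062395513567e-06 [-0.56 -0.1   0.03  2.   -0.26  0.99 -0.76]
0 [-0.002 -1.569 -0.004]
[-0.68  0.65  0.17  1.54  0.64  1.95 -0.92] 0.0 [-0.66  0.8   0.15  1.55  0.59  1.83 -1.03]
15 [-0.125 -1.559 -0.267]
[-0.73  0.54  0.11  1.71  0.78  1.82 -0.9 ] 0.0 [-0.72  0.7   0.09  1.72  0.75  1.7  -1.02]
30 [-0.247 -1.529 -0.529]
[-0.76  0.42  0.04  1.89  0.93  1.7  -0.88] 0.0 [-0.75  0.6   0.03  1.91  0.91  1.58 -1.03]
45 [-0.369 -1.48  -0.79 ]
[-0.77  0.29 -0.04  2.08  1.08  1.57 -0.87] 0.0 [-0.77  0.49 -0.04  2.1   1.09  1.47 -1.06]
```

Request:
jog_arm([
  [0, 0, 0, 5, 1, -15, -1],
  [0, 0, 0, 16, 5, -40, -1],
  [0, 0, 0, 30, 10, -75, -1],
  [0, 0, 0, 46, 16, -110, -1],
  [0, 0, 0, 62, 22, -145, -1],
  [0, 0, 0, 73, 26, -172, -1],
  [0, 0, 0, 78, 28, -185, -1],
  [0, 0, 0, 78, 28, -185, -1],
  [0, 0, 0, 78, 28, -185, -1],
])

```text
time: 13.5
ee_pos: [0.4269, 0.2847, 0.2159]
eef_rot: [0.808, 0.564, 0.141, -0.099]
ft_force: [-0.4, -0.4, -3.9]
width: 0.0597
grip_force: 44.9
```

Run:
```python
from p import *
log(); go(*scale_pose(15,.1))
```

```text
t 13.5 at [0.4269 0.2847 0.2159] axes [[0.325, 0.938, 0.117], [0.883, -0.346, 0.318], [0.339, -0.0, -0.941]] 
 turn [-0.126 -1.557 -0.267] shift [-227.4  154.7  -82.6] F [-0.4 -0.4 -3.9] w 0.0597 q [-0.6  -0.1   0.06  2.   -0.25  0.99 -0.77]
```

Request:
jog_arm([
  [-0.01, -0.13, -0.022, -19, 13, -7, -1],
  [-0.021, -0.26, -0.044, -38, 26, -14, -1],
  [-0.031, -0.39, -0.067, -57, 39, -21, -1],
  [-0.042, -0.519, -0.089, -76, 52, -28, -1],
  [-0.052, -0.649, -0.111, -95, 64, -34, -1],
  [-0.063, -0.779, -0.133, -114, 77, -41, -1],
  [-0.073, -0.908, -0.156, -133, 90, -48, -1],
  [-0.084, -1.038, -0.178, -152, 103, -55, -1],
  [-0.094, -1.168, -0.2, -171, 116, -62, -1],
  [-0.105, -1.298, -0.222, -190, 129, -69, -1],
  [-0.115, -1.428, -0.245, -209, 142, -76, -1],
  [-0.126, -1.557, -0.267, -227, 155, -83, -1],
])

```text
time: 14.7
ee_pos: [0.4894, 0.0045, 0.2166]
eef_rot: [0.602, 0.554, -0.424, 0.389]
ft_force: [-0.4, -0.6, -4.1]
width: 0.0599
grip_force: 44.9
```

Request:
jog_arm([
  [0, 0, 0, 0, 0, 0, -1],
  [0, 0, 0, 0, 0, 0, -1],
  [0, 0, 0, 0, 0, 0, -1],
])

```text
time: 15.0
ee_pos: [0.4895, 0.0055, 0.218]
eef_rot: [0.605, 0.554, -0.421, 0.387]
ft_force: [-0.0, 0.5, -3.4]
width: 0.0601
grip_force: 44.9
```

Run:
```python
from p import *
log(); go(*scale_pose(15,.012))
c,w=grab("scene","up")
cv2.imwrite("pics/up_c.png",cv2.resize(c["image"][60:210,220:420,::-1],(800,600)))
```

```text
t 15.0 at [0.4895 0.0055 0.218 ] axes [[0.032, 0.996, -0.08], [0.345, -0.086, -0.935], [-0.938, 0.002, -0.346]] 
 turn [ 0.002 -0.005 -0.002] shift [83.5 -1.1 32.3] F [-0.   0.5 -3.4] w 0.0601 q [-0.73  0.54  0.1   1.71  0.78  1.82 -0.9 ]
```

View pics/up_c.png

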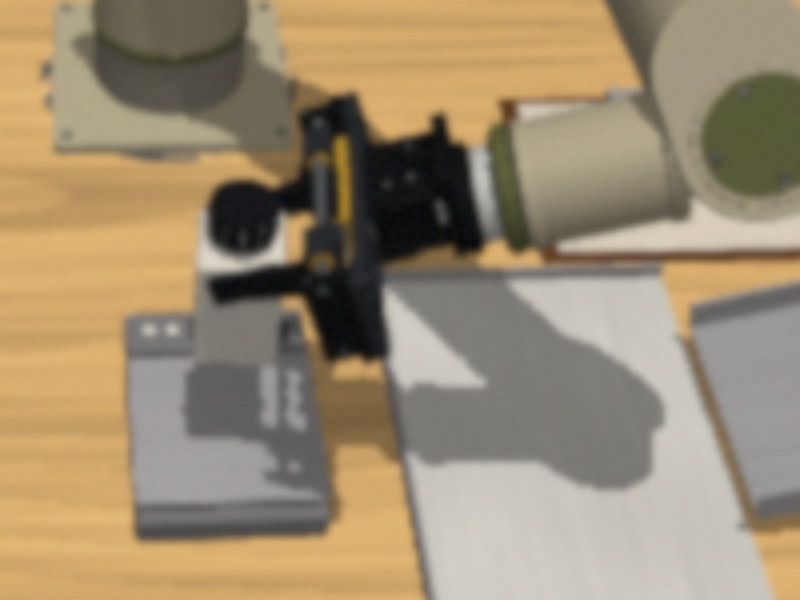

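Jar held upright above the plate at about (240,280) in the crop. I'll lower it along tool x.

Request:
jog_arm([
  [0, 0, 0, 12, 0, 5, -1],
  [0, -0.005, 0, 30, 0, 11, -1],
  [0, -0.005, 0, 48, 0, 18, -1],
  [0, -0.005, 0, 64, -1, 24, -1],
  [0, -0.005, 0, 76, -1, 29, -1],
  [0, -0.005, 0, 83, -1, 32, -1],
  [0, -0.005, 0, 87, -1, 34, -1],
  [0, -0.005, 0, 87, -1, 34, -1],
  [0, -0.005, 0, 87, -1, 34, -1],
])

```text
time: 15.95
ee_pos: [0.4886, 0.0029, 0.1252]
eef_rot: [0.604, 0.552, -0.423, 0.389]
ft_force: [-0.3, -0.1, -2.8]
width: 0.0595
grip_force: 44.9
```

Run:
```python
from p import *
go(*scale_pose(15,.0))
c,w=grab("scene","low")
p=w[60:210,220:330].reshape(-1,3)
k=p[(p[:,2]>.15)&(p[:,2]<.2)&(p[:,0]>.455)&(p[:,0]<.53)&(abs(p[:,1]-.022)<.03)]
print(len(k),np.percentile(k[:,2],[50,90,95,99]).round(4)); h=k[k[:,2]>np.percentile(k[:,2],95)-.006]
o=np.linalg.lstsq(np.c_[h[:,:2],np.ones(len(h))],h[:,2],rcond=None)[0];print(h.mean(0),o,len(h))
```

```text
t 15.95 at [0.4886 0.0029 0.1252] axes [[0.032, 0.996, -0.081], [0.338, -0.087, -0.937], [-0.941, 0.002, -0.339]] 
 turn [ 0.001  0.003 -0.002] shift [ 8.7 -0.3  1.7] F [-0.3 -0.1 -2.8] w 0.0595 q [-0.72  0.68  0.09  1.72  0.75  1.71 -1.01]
260 [0.1739 0.1765 0.177  0.1783]
[0.49561021 0.01978196 0.17502501] [-0.02612449  0.00749553  0.1878243 ] 169
```

Request:
jog_arm([
  [0, 0, 0, 2, 0, 0.7, -1],
  [0, 0, 0, 3.5, 0, 1.2, -1],
  [0, 0, 0, 4.5, 0, 1.6, -1],
  [0, 0, 0, 5.5, 0, 2, -1],
  [0, 0, 0, 5.5, 0, 2, -1],
])

```text
time: 16.5
ee_pos: [0.4884, 0.0028, 0.1197]
eef_rot: [0.603, 0.552, -0.424, 0.389]
ft_force: [-3.0, 1.3, 4.9]
width: 0.0598
grip_force: 44.9
```

Request:
jog_arm([
  [0, 0, 0, 0, 0, 0, 0.2],
  [0, 0, 0, 0, 0, 0, 0.5],
  [0, 0, 0, 0, 0, 0, 1],
  [0, 0, 0, 0, 0, 0, 1],
  [0, 0, 0, 0, 0, 0, 1],
  [0, 0, 0, 0, 0, 0, 1],
  [0, 0, 0, 0, 0, 0, 1],
  [0, 0, 0, 0, 0, 0, 1],
  [0, 0, 0, 0, 0, 0, 1],
  [0, 0, 0, 0, 0, 0, 1],
  [0, 0, 0, 0, 0, 0, 1],
  [0, 0, 0, 0, 0, 0, 1],
])

```text
time: 17.7
ee_pos: [0.4884, 0.0028, 0.1189]
eef_rot: [0.603, 0.553, -0.423, 0.389]
ft_force: [1.0, 0.4, 0.7]
width: 0.0872
grip_force: 0.0
```

Run:
```python
from h import *
go([0.49,.02,.3])
c,w=grab("scene","sc")
p=w[60:210,220:330].reshape(-1,3)
k=p[(p[:,2]>.164)&(p[:,2]<.18)&(p[:,0]>.455)&(p[:,0]<.53)&(abs(p[:,1]-.022)<.03)]
print(len(k),k.mean(0),np.percentile(k[:,2],[5,50,95]));print(np.linalg.lstsq(np.c_[k[:,:2],np.ones(len(k))],k[:,2],rcond=None)[0])
cv2.imwrite("pics/sc_c.png",cv2.resize(c["image"][60:210,220:420,::-1],(800,600)))
```

```text
t 17.7 at [0.4884 0.0028 0.1189] axes [[0.031, 0.996, -0.081], [0.337, -0.087, -0.937], [-0.941, 0.002, -0.339]] 
 turn [0. 0. 0.] shift [-164.5    0.4  -77.6] F [1.  0.4 0.7] w 0.0872 q [-0.72  0.69  0.09  1.72  0.75  1.71 -1.02]
172 [0.49392408 0.01964204 0.16883706] [0.16558076 0.16913222 0.17118689]
[-0.01850737  0.03763029  0.17723916]
```

View pics/sc_c.png

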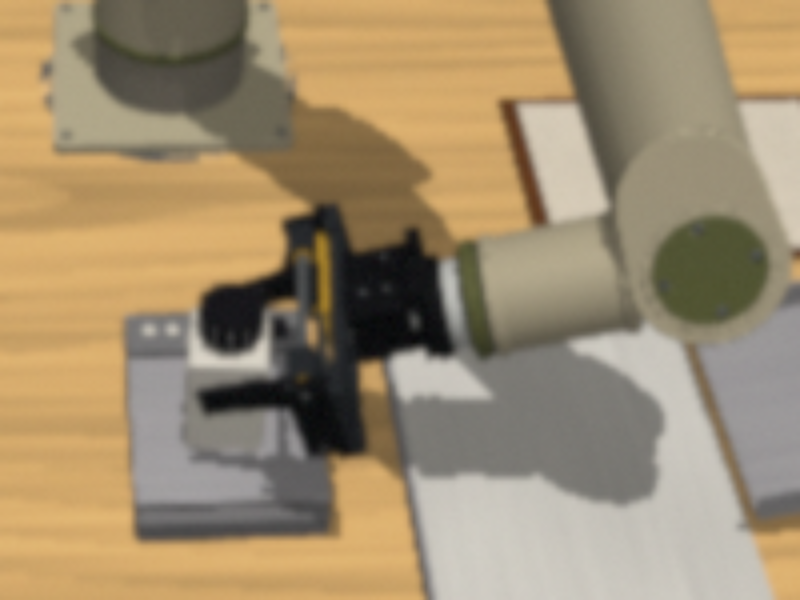

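The jar stands released on the plate with its cap top at about 0.170, as expected. I'll retreat and regrip from above by the cap.

Request:
jog_arm([
  [0, 0, 0, 0, 0, -10, 1],
  [0, 0, 0, 0, 0, -30, 1],
  [0, 0, 0, 0, 0, -60, 1],
  [0, 0, 0, 0, 0, -100, 1],
  [0, 0, 0, 0, 0, -140, 1],
  [0, 0, 0, -40, 0, -155, 1],
  [0, 0, 0, -80, 0, -160, 1],
  [0, 0, 0, -110, 0, -160, 1],
  [0, 0, 0, -110, 0, -160, 1],
  [0, 0, 0, -110, 0, -160, 1],
])

```text
time: 18.75
ee_pos: [0.4978, 0.1162, 0.277]
eef_rot: [0.604, 0.553, -0.423, 0.389]
ft_force: [-0.1, -0.0, -0.3]
width: 0.0873
grip_force: 0.0
```

Run:
```python
from ik import *
c,w=grab("scene","sc2")
p=w[90:210,220:330].reshape(-1,3)
k=p[(p[:,2]>.16)&(p[:,2]<.18)&(p[:,0]>.455)&(p[:,0]<.53)&(abs(p[:,1]-.022)<.03)]
print(len(k),k.mean(0),cv2.minAreaRect(k[:,:2].astype(np.float32)))
st=status.read_state(); q0=st["joint_positions"]; r0=R.from_quat(st["eef_rot"]); P=np.array([.490,.021,.28])
for az in(-60,-5,120):
    yv=np.array([np.cos(np.radians(az)),np.sin(np.radians(az)),0]); Q=rot(-UP,yv); rv=(r0.inv()*Q).as_rotvec(); q=q0
    print(az,rv.round(3))
    for f in np.linspace(.1,1,10):
        e,qn=ik(st["ee_pos"]*(1-f)+P*f,r0*R.from_rotvec(rv*f),[q]); 
        if e>.01 or abs(qn-q).max()>.3: print(f,round(e,3),abs(qn-q).max().round(2))
        q=qn
    print(q.round(2))
    go(P,Q)
```

```text
192 [0.49551714 0.01973053 0.1680917 ] ((0.4928573966026306, 0.019926324486732483), (0.04650212451815605, 0.04719584062695503), 66.57799530029297)
-60 [0.587 1.124 0.834]
[-0.46 -0.01  0.32  1.73  0.    1.42 -1.18]
t 18.8 at [0.4977 0.1163 0.2762] axes [[0.03, 0.996, -0.081], [0.338, -0.086, -0.937], [-0.941, 0.001, -0.339]] 
 turn [0.587 1.124 0.834] shift [-36.    0.5  88.6] F [-0.5  0.8 -0.4] w 0.0872 q [-0.85  0.61  0.11  1.46  0.74  2.02 -0.83]
-5 [0.002 1.225 0.   ]
[-0.41 -0.    0.28  1.73  0.    1.42 -0.22]
t 18.8 at [0.4977 0.1163 0.2762] axes [[0.03, 0.996, -0.081], [0.338, -0.086, -0.937], [-0.941, 0.001, -0.339]] 
 turn [0.002 1.225 0.   ] shift [-36.    0.5  88.6] F [-0.5  0.8 -0.4] w 0.0872 q [-0.85  0.61  0.11  1.46  0.74  2.02 -0.83]
120 [-1.303  0.68  -1.855]
0.6 0.0 0.31
0.7000000000000001 0.0 0.34
0.8 0.0 0.36
0.9 0.0 0.36
1.0 0.0 0.34
[-0.57 -0.01  0.43  1.74  0.01  1.42  1.96]
t 18.8 at [0.4977 0.1163 0.2762] axes [[0.03, 0.996, -0.081], [0.338, -0.086, -0.937], [-0.941, 0.001, -0.339]] 
 turn [-1.303  0.68  -1.855] shift [-36.    0.5  88.6] F [-0.5  0.8 -0.4] w 0.0872 q [-0.85  0.61  0.11  1.46  0.74  2.02 -0.83]
```

Cap at about (0.491, 0.0205), agreeing with the kinematics. I'll use az -60.

Request:
jog_arm([
  [0.053, 0.102, 0.076, -3, 0, 8, 1],
  [0.107, 0.204, 0.152, -7, 0, 16, 1],
  [0.16, 0.307, 0.227, -10, 0, 24, 1],
  [0.213, 0.409, 0.303, -13, 0, 32, 1],
  [0.267, 0.511, 0.379, -16, 0, 40, 1],
  [0.32, 0.613, 0.455, -20, 0, 48, 1],
  [0.374, 0.715, 0.531, -23, 0, 56, 1],
  [0.427, 0.817, 0.607, -26, 0, 64, 1],
  [0.48, 0.92, 0.682, -30, 0, 73, 1],
  [0.534, 1.022, 0.758, -33, 0, 81, 1],
  [0.587, 1.124, 0.834, -36, 0, 89, 1],
  [0.587, 1.124, 0.834, -36, 0, 89, 1],
])

```text
time: 20.0
ee_pos: [0.489, 0.0162, 0.2806]
eef_rot: [0.967, 0.254, 0.002, -0.001]
ft_force: [-0.2, -0.4, -0.2]
width: 0.0869
grip_force: 0.0
```

Request:
jog_arm([
  [0, 0, 0, 0, 0, 0, 1],
  [0, 0, 0, 0, 0, 0, 1],
])

```text
time: 20.2
ee_pos: [0.4895, 0.0215, 0.2795]
eef_rot: [0.966, 0.26, -0.001, 0.001]
ft_force: [-0.2, 0.7, 0.2]
width: 0.0871
grip_force: 0.0
```

Run:
```python
from ik import *
go([.491,.0205,.144],rot(-UP,[.5,-.866,0]))
```

```text
t 20.2 at [0.4895 0.0215 0.2795] axes [[0.865, 0.502, -0.002], [0.502, -0.865, -0.002], [-0.002, 0.001, -1.0]] 
 turn [0.001 0.002 0.002] shift [  1.1   1.5 135.5] F [-0.2  0.7  0.2] w 0.0871 q [-0.44 -0.01  0.3   1.73  0.    1.42 -1.18]
```

Request:
jog_arm([
  [0, 0.002, 0.002, 1, 1, 35, 1],
  [0, 0.002, 0.002, 1, 1, 75, 1],
  [0, 0.002, 0.002, 1, 1, 110, 1],
  [0, 0.002, 0.002, 1, 1, 130, 1],
  [0, 0.002, 0.002, 1, 1, 135, 1],
  [0, 0.002, 0.002, 1, 1, 135, 1],
  [0, 0.002, 0.002, 1, 1, 135, -0.2],
  [0, 0.002, 0.002, 1, 1, 135, -1],
  [0, 0.002, 0.002, 1, 1, 135, -1],
  [0, 0.002, 0.002, 1, 1, 135, -1],
  [0, 0.002, 0.002, 1, 1, 135, -1],
  [0, 0.002, 0.002, 1, 1, 135, -1],
], squeeze=30)

```text
time: 21.4
ee_pos: [0.491, 0.0199, 0.1455]
eef_rot: [0.966, 0.257, 0.001, -0.0]
ft_force: [-0.2, -0.9, -0.4]
width: 0.0477
grip_force: 30.1
```

Run:
```python
from h import *
go([.49,.02,.295]);go([.472,-.265,.295])
```

```text
t 21.4 at [0.491  0.0199 0.1455] axes [[0.867, 0.498, 0.002], [0.498, -0.867, 0.001], [0.003, 0.0, -1.0]] 
 turn [0. 0. 0.] shift [  -0.5   -0.5 -149.5] F [-0.2 -0.9 -0.4] w 0.0477 q [-0.42  0.09  0.31  1.92 -0.03  1.13 -1.15]
t 21.4 at [0.491  0.0199 0.1455] axes [[0.867, 0.498, 0.002], [0.498, -0.867, 0.001], [0.003, 0.0, -1.0]] 
 turn [0. 0. 0.] shift [-157.9  237.7 -149.8] F [-0.2 -0.9 -0.4] w 0.0477 q [-0.42  0.09  0.31  1.92 -0.03  1.13 -1.15]
```

Request:
jog_arm([
  [0, 0, 0, 0, 0, -20, -1],
  [0, 0, 0, 0, 0, -55, -1],
  [0, 0, 0, 0, 0, -95, -1],
  [0, 0, 0, 0, 0, -130, -1],
  [0, 0, 0, -8, 12, -150, -1],
  [0, 0, 0, -28, 42, -150, -1],
  [0, 0, 0, -50, 75, -150, -1],
  [0, 0, 0, -72, 108, -150, -1],
  [0, 0, 0, -94, 141, -150, -1],
  [0, 0, 0, -116, 174, -150, -1],
  [0, 0, 0, -138, 207, -150, -1],
  [0, 0, 0, -154, 231, -150, -1],
])

```text
time: 22.6
ee_pos: [0.4709, -0.2601, 0.2948]
eef_rot: [0.967, 0.256, 0.001, 0.0]
ft_force: [0.8, 0.2, -3.0]
width: 0.0478
grip_force: 29.9
```

Request:
jog_arm([
  [0, 0, 0, -2, 3, 0, -1],
  [0, 0, 0, -4, 6, 0, -1],
  [0, 0, 0, -4, 6, 0, -1],
])

```text
time: 22.9
ee_pos: [0.4716, -0.264, 0.2947]
eef_rot: [0.966, 0.258, 0.001, -0.0]
ft_force: [0.1, 0.1, -3.0]
width: 0.0474
grip_force: 29.9
```

Run:
```python
from ik import *
go([.472,-.265,.1125],rot(-UP,[.5,-.866,0]))
c,w=grab("scene","held2")
cv2.imwrite("pics/held2_c.png",cv2.resize(c["image"][80:230,60:260,::-1],(800,600)))
```

```text
t 22.9 at [ 0.4716 -0.264   0.2947] axes [[0.867, 0.498, 0.002], [0.498, -0.867, 0.001], [0.002, -0.0, -1.0]] 
 turn [-0.    -0.002 -0.002] shift [ -0.6   1.1 182.2] F [ 0.1  0.1 -3. ] w 0.0474 q [-0.13  0.11  0.61  1.6  -0.07  1.45 -0.56]
```

View pics/held2_c.png

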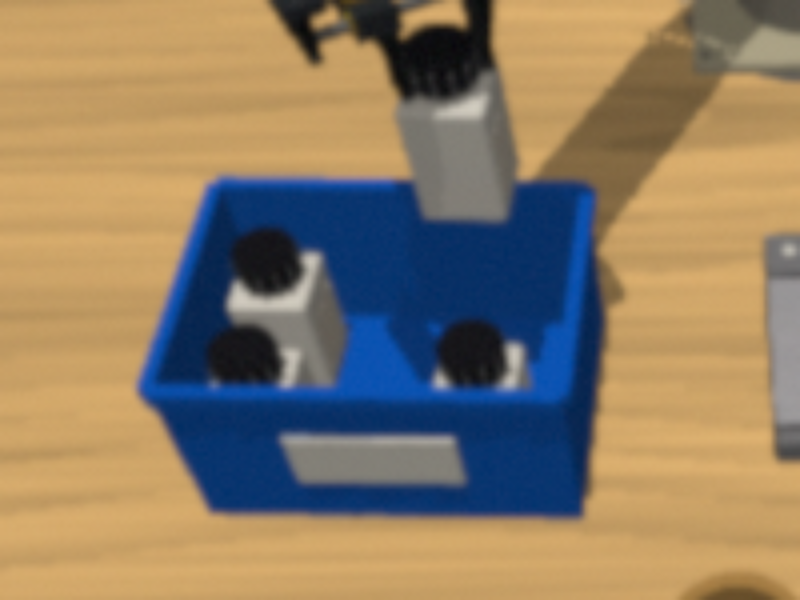

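The held jar is upright at (455,140). The first one stands at (475,355), and the stocked two at (267,265) and (245,355). The slot is clear, so I'll lower.

Request:
jog_arm([
  [0, 0, 0, 0, 1, 20, -1],
  [0, 0, 0, 0, 1, 50, -1],
  [0, 0, 0, 0, 1, 80, -1],
  [0, 0, 0, 0, 1, 110, -1],
  [0, 0, 0, 0, 1, 140, -1],
  [0, 0, 0, 0, 1, 160, -1],
  [0, 0, 0, 0, 1, 172, -1],
  [0, 0, 0, 0, 1, 178, -1],
  [0, 0, 0, 0, 1, 180, -1],
  [0, 0, 0, 0, 1, 182, -1],
  [0, 0, 0, 0, 1, 183, -1],
  [0, 0, 0, 0, 1, 183, -1],
])

```text
time: 24.15
ee_pos: [0.4728, -0.2654, 0.1126]
eef_rot: [0.966, 0.257, 0.002, 0.0]
ft_force: [-0.7, 0.5, -3.9]
width: 0.0475
grip_force: 29.9
```

Request:
jog_arm([
  [0, 0, 0, 0, 0, 0.5, -1],
  [0, 0, 0, 0, 0, 1, -1],
  [0, 0, 0, 0, 0, 1.5, -1],
  [0, 0, 0, 0, 0, 1.5, -1],
])

```text
time: 24.55
ee_pos: [0.4725, -0.2654, 0.1106]
eef_rot: [0.966, 0.257, 0.001, 0.0]
ft_force: [-0.3, -0.2, -3.4]
width: 0.0474
grip_force: 29.9
```

Request:
jog_arm([
  [0, 0, 0, 0, 0, 0.5, -1],
  [0, 0, 0, 0, 0, 1, -1],
  [0, 0, 0, 0, 0, 1.5, -1],
  [0, 0, 0, 0, 0, 1.5, -1],
])

```text
time: 24.95
ee_pos: [0.4732, -0.2652, 0.1104]
eef_rot: [0.966, 0.258, 0.002, -0.0]
ft_force: [-3.4, 3.5, 11.0]
width: 0.0474
grip_force: 29.9
```

On the floor (11 N). Release and rise.

Request:
jog_arm([
  [0, 0, 0, 0, 0, 0, -0.4],
  [0, 0, 0, 0, 0, 0, 0.4],
  [0, 0, 0, 0, 0, 0, 0.5],
  [0, 0, 0, 0, 0, 0, 0.5],
  [0, 0, 0, 0, 0, 0, 0.5],
  [0, 0, 0, 0, 0, -15, 0.5],
  [0, 0, 0, 0, 0, -50, 0.5],
  [0, 0, 0, 0, 0, -90, 0.5],
  [0, 0, 0, 0, 0, -130, 0.5],
  [0, 0, 0, 10, -20, -165, 0.5],
  [0, 0, 0, 30, -55, -180, 0.5],
  [0, 0, 0, 50, -95, -180, 0.5],
])

```text
time: 26.15
ee_pos: [0.469, -0.1583, 0.2917]
eef_rot: [0.967, 0.256, 0.003, 0.001]
ft_force: [1.4, 1.1, -0.1]
width: 0.0653
grip_force: 0.0
```

Request:
jog_arm([
  [0, 0, 0, 20, -38, 0, 0.5],
  [0, 0, 0, 40, -76, 0, 0.5],
  [0, 0, 0, 60, -114, 0, 0.5],
  [0, 0, 0, 70, -133, 0, 0.5],
  [0, 0, 0, 70, -133, 0, 0.5],
  [0, 0, 0, 70, -133, 0, 0.5],
])

```text
time: 26.75
ee_pos: [0.4628, -0.0084, 0.2893]
eef_rot: [0.966, 0.258, 0.001, 0.0]
ft_force: [0.1, -0.5, -0.6]
width: 0.0652
grip_force: 0.0
```

Run:
```python
from h import *
c,w=grab("top","end"); s=status.read_state(); print(s["time"],s["ee_pos"])
for k,(u0,v0,u1,v1,a,b) in dict(a=(375,222,405,252,.12,.142),b=(375,188,405,217,.12,.142),n=(310,185,355,217,.12,.142),m=(310,222,355,252,.12,.142),tape=(240,120,290,170,.03,.06),carton=(200,105,240,155,.05,.08)).items():
    p=w[v0:v1,u0:u1].reshape(-1,3); p=p[(p[:,2]>a)&(p[:,2]<b)]; print(k,len(p),p.mean(0).round(3))
cv2.imwrite("pics/end_c.png",cv2.resize(c["image"][90:270,180:420,::-1],(800,600)))
```

```text
26.8 [ 0.46282902 -0.00907532  0.2892745 ]
a 284 [ 0.47  -0.424  0.134]
b 272 [ 0.565 -0.423  0.135]
n 253 [ 0.564 -0.264  0.135]
m 266 [ 0.472 -0.263  0.135]
tape 423 [ 0.751 -0.081  0.046]
carton 663 [0.795 0.057 0.06 ]
```

View pics/end_c.png

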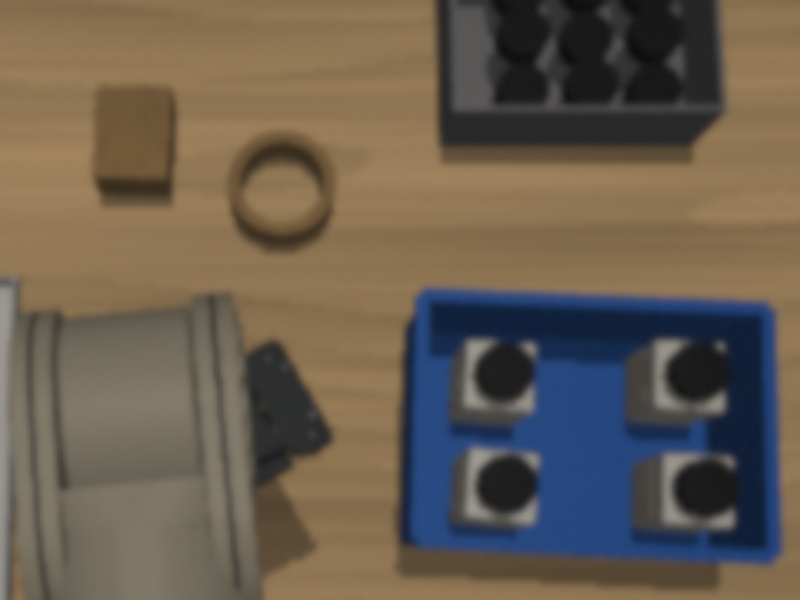

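All four jars stand in the tote: the new ones at (503,372) and (506,485), the stocked ones at (697,372) and (706,488). Their tops are at 0.135. The carton and tape have not moved.

```bash
python3 -c "
from bench import order
print(order.close_job())"
```

```text
the job is handed in; nothing more can be done
None
```

I handed the job in at about 27 s of the 72 s allowed: the fallen jar was stood upright on the scale and released for about a second, all four jars now stand upright in the tote, and the tape roll and carton have not moved; the hand-in returned no verdict.

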